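# Free the pawl and lower the brooch press

## Robot

A 6-joint arm with a two-finger parallel gripper is mounted at the origin on the work surface. World frame = base frame: x ahead of the robot, y to its left, z up, the work surface at z = 0. Lengths are in m, angles in rad, forces in N, time in s.
With the tool pointing down it reaches from about 0.325 to 0.9 m from the base axis. Payload 3.5 kg.
Tool frame: the origin (TCP) lies at the very end of the fingers, on their centre line; the grasp point (between the pads) lies 19 mm behind it; z points along the fingers, y is the line along which they close (so a half turn about z gives the same grasp; the last joint's range is limited). The gripper opens to 85 mm and grips with 20 to 120 N. Pads are 22 mm wide; open, the fingers measure 114 mm over their backs; the gripper's body (76 mm by 85 mm) begins 54 mm behind the grasp point. The pads swing forward as they close: fully open they stand 13 mm farther back than shut.
Start: joints at [-1.322, 0.276, -0.026, 1.268, 0, 1.467], TCP at [0.215, -0.587, 0.231] pointing down, gripper open.
Joint ranges: [-3.12, 3.12], [-0.85, 1.88], [-1.08, 1.24], [-1.95, 2.15], [-1.57, 1.53], [-3.14, 3.14]. Speed limits (rad/s): [2.57, 2.57, 3.14, 3.14, 3.14, 3.14].

## Interface

Orientations are given as a unit quaternion [w, x, y, z].
In Python, from plant import robot gives the robot as it stands. The module is installed in compiled form; this text tells all that it offers.
- The arm moves only by the tool arm_command, never from a script. Its argument "steps" is a list of rows, each a list of 3 entries, a list of its own where there are three numbers: the opening, from -1 (shut) to 1 (fully open), so that 0 is half open, then the shift along the tool's x, y, z normalised to -1 to 1, where 1 is 0.02 m, then the turn, a rotation vector about the tool's x, y, z normalised to -1 to 1, where 1 is 0.1 rad. In form: [[fingers, [x, y, z], [wx, wy, wz]], ...]. A call has 1 to 10 rows; each row shifts and turns the commanded pose from where the row before left it, along the tool's axes as they then stand; what a row does not reach is not made up. A row lasts 1/12 s, in which the tool goes at most 41.7 mm and 7.16 degrees, less where a joint would pass 70% of its speed; a pose out of reach is approached as far as the arm can. A call with a number of a shift or a turn outside -1 to 1 is refused whole. A call with a gripper value outside its range is refused whole. The fingers move at their own pace and stop on an object; "grip_force" is the grip in N (left out, the last holds). Time passes only in rows, so rows that do not move let the fingers close. It gives the time, the measured TCP pose, the force, the opening and the grip force at its end, in the units of the state.
- robot.state(): the state, without advancing time (a new reading comes with each control period).
- robot.read_camera(name): name is "side" or "top" or "wrist"; returns a dict with "img" (420x560x3 uint8, blue, green, red), "fov_y" (degrees; the focal length in pixels is half the picture's height over the tangent of half this angle, whatever the lens; pixels are square), "cx", "cy" (the principal point, pixels), "R" (3x3) and "t" (3): a world point X has camera coordinates R X + t. Camera axes: x right, y down, z forward; pixel columns grow to the right and rows downward; lengths in m; the calibration is good to about 2 mm. A picture is of the moment at which its call begins. There is no depth.
- robot.close_job(): hands the job in; it is judged then, once.
The state is a dict: "clock": time; "joint_pos": joint angles; "qd": joint speeds; "effort": joint torques, N m; "eef_pos": TCP position; "orientation": TCP orientation; "force": force on the tool from outside, world axes, zero at the start; "torque": the same for the moment, N m; "grip_width": finger opening in m; "grip_force": force on a finger pad.
Only numpy, scipy, OpenCV 4.12 (cv2) and the standard library are available. Lean on these libraries where they do the work, as an engineer would, in place of code of your own. Each camera call takes 0.05 s, during which the arm holds its last target. There are 200 camera calls.

## Task

Close the bench press on the brooch: press the ratchet pawl's thumb pad down to its stop so that it leaves the toothed wheel, then push the handle bar down until the rubber foot rests on the brooch in its nest. Use only the fingertips: grip and lift nothing, do not raise the arm, leave the brooch in its nest and everything else where it stands, and end clear of everything.

Things in the scene. Friction and masses are not known exactly. Their poses are not given: they have to be found in the camera images.
- press: Grey bench press for brooches, bolted to the table. Base plate 280 x 110 x 12 mm. Origin at table height; the base plate reaches from x = -120 to +160 mm and y = -55 to +55 mm. Its z points up; its arm reaches out towards its own -x, hinged at the rear (+x) on a 14 mm side plate that stands 158 mm high at y = +18 to +32 mm. The pawl's thumb pad is on the -y side of the arm, at about x = +137, y = -50 mm.
- press_arm (a joint): Angle of the press arm (rad). 0: arm raised 0.85 rad (49 deg) above level; grows as the arm is pushed DOWN; 0.85: arm level, its rubber foot on the brooch. Starts between 0 and 0.08. While the pawl is engaged, the teeth of the steel wheel at the hinge stop the arm at about 0.1. The arm is stiff in its hinge and stays where it is left; with the pawl free the bar needs about 3 to 8 N to move, and much more once the foot is on the brooch.
- handle_bar (a point): Centre of the black crosswise handle bar at the arm's free end: a cylinder 22 mm in diameter, 90 mm long, its axis along the press's y. It is 160 mm from press_hinge. Its frame turns with the arm.
- press_hinge (a point): Axis of the arm's hinge (parallel to the press's y), 100 mm above the table, at press x = +60 mm. The bar moves on a circle of 160 mm radius about it, in the plane y = 0 of the press. The toothed wheel (96 mm across the teeth) sits on it at press y = -26 to -14 mm.
- press_pawl (a joint): Angle of the ratchet pawl (rad). 0: its tooth sits between the teeth of the wheel and locks the arm (the start). Grows as the thumb pad is pressed DOWN; the tooth has left the wheel at about 0.17, and 0.45 is the pad's end stop. A friction pivot, no spring: it stays where it is left. The pad takes about 3 to 4 N.
- pawl_pad (a point): Middle of the upper face of the pawl's thumb pad: a dark steel plate 26 mm (along press x) by 32 mm (along press y), 6 mm thick, about 154 mm above the table at the start, sloping up a little to the rear. It sits 33 mm behind (+x) the pawl's pivot and drops about 15 mm over its whole travel. Nothing stands above it.
- foot (a point): Centre of the lower face of the rubber foot under the arm, 22 mm in diameter, 75 mm along the arm from the hinge.
- nest (a point): Centre of the floor of the round steel nest on the base, 26 mm above the table; inside diameter 46 mm, rim 6 mm above the floor.
- brooch_center (a point): Centre of the brass brooch lying loose in the nest: a disc 40 mm across, 10 mm thick, its top 36 mm above the table.
- bead_jar: low glass jar with a metal lid, 50 mm wide, 55 mm tall, standing near the press; a bystander. Origin at the middle of its underside.
- tape_roll: roll of blue tape lying flat, 90 mm across, 19 mm high, near the press; a bystander. Origin at the middle of its underside.
- stone_tray: small white open tray with stones in it, 90 by 70 mm, 18 mm high, near the press; a bystander. Origin at the middle of its underside.
- circlet: twisted dark headband with small flowers lying flat, oval 184 by 154 mm, about 30 mm high; a bystander. Origin at the middle of its underside.
- glue_gun: black hot-glue gun lying on its side, about 165 by 160 mm, 36 mm high; a bystander. Origin at the middle of its underside.
- tool_cup: white cup holding brushes and tools, 72 mm wide, 90 mm tall, tools up to 175 mm; a bystander. Origin at the middle of its underside.
- screwdriver: black-handled screwdriver lying on the table, 160 mm long, about 30 mm high; a bystander. Origin at the middle of its underside.

How it is judged:
By the outcome, as a careful person would: the job done as asked, in the order asked, and still so for the second after the job is handed in, with the robot touching nothing.
It also fails if it takes over 40 s, if anything falls off the work surface, if the arm or the gripper's body presses on something with over 40 N, if the wrist force passes 120 N, or if a joint passes its speed limit or range.

## Working session

There is one attempt and no reset: what is moved stays moved. The work goes in short steps, Python scripts to look and compute and a tool call to move; the robot and the scene stay as the last step left them, time stands still between calls to the robot, and variables do not carry over. Pictures are saved under pics/ and viewed, at most 10 in all, crops included, and the job is handed in when it is done.

Besides the shell and the picture viewer there is one more tool, called after "Emit:" by a JSON object that holds its "fn" and its "kwargs". arm_command: Moves the arm, as the interface text tells. Its arguments: {"type":"object","properties":{"steps":{"type":"array"},"grip_force":{"type":"number"}},"required":["steps"]}

```bash
mkdir -p pics; cat > h.py <<'E'
from plant import robot
import numpy as np, cv2
def cam(n):
    c=robot.read_camera(n); c['f']=210/np.tan(np.radians(c['fov_y'])/2); c['R']=np.array(c['R']);c['t']=np.array(c['t']); return c
def ray(c,u,v):
    d=c['R'].T@np.array([(u-c['cx'])/c['f'],(v-c['cy'])/c['f'],1]); return -c['R'].T@c['t'],d
def onz(c,u,v,z):
    o,d=ray(c,u,v); return o+d*(z-o[2])/d[2]
def proj(c,X):
    p=c['R']@np.array(X)+c['t']; return c['cx']+c['f']*p[0]/p[2], c['cy']+c['f']*p[1]/p[2]
E
python3 - <<'E'
from h import *
for n in('top','side'):
    c=cam(n); cv2.imwrite(f'pics/{n}0.png',cv2.resize(c['img'],None,fx=1.42,fy=1.42)); print(n,c['f'],c['cx'],c['cy'],-c['R'].T@c['t'],c['R'].round(2).tolist())
s=robot.state();print(s['eef_pos'],s['orientation'],s['grip_width'])
E
```

```text
top 432.01549516127596 278.77065601310665 200.44346576637378 [ 0.46883588 -0.04749947  1.6032633 ] [[-0.03, -1.0, -0.0], [-1.0, 0.03, -0.07], [0.07, 0.0, -1.0]]
side 489.57499014567185 281.6687060705302 217.11826886832756 [ 0.33910552 -1.14936753  1.09190857] [[0.98, -0.2, 0.0], [-0.13, -0.63, -0.77], [0.15, 0.75, -0.64]]
[ 0.21516542 -0.58603413  0.23024661] [-1.03558987e-03  9.84572780e-01  1.74972465e-01 -6.75358967e-05] 0.08538992239299273
```

View pics/top0.png

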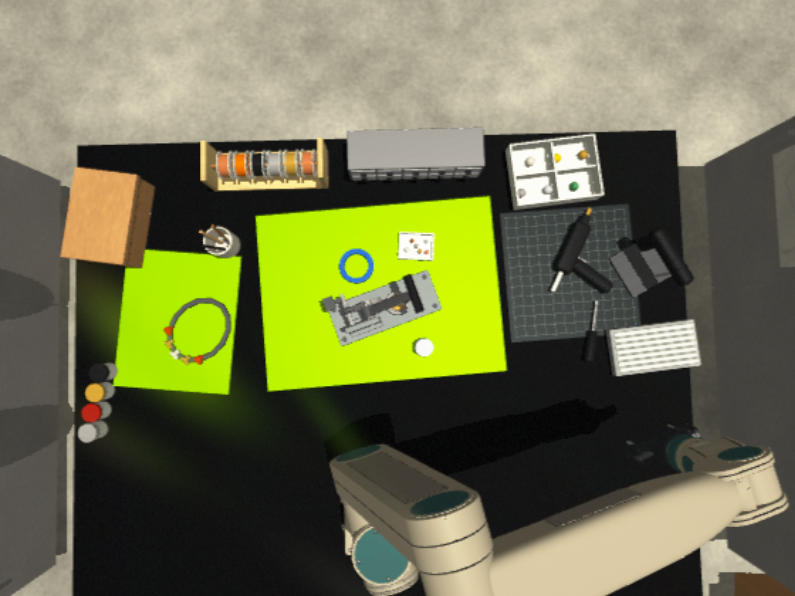

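View pics/side0.png

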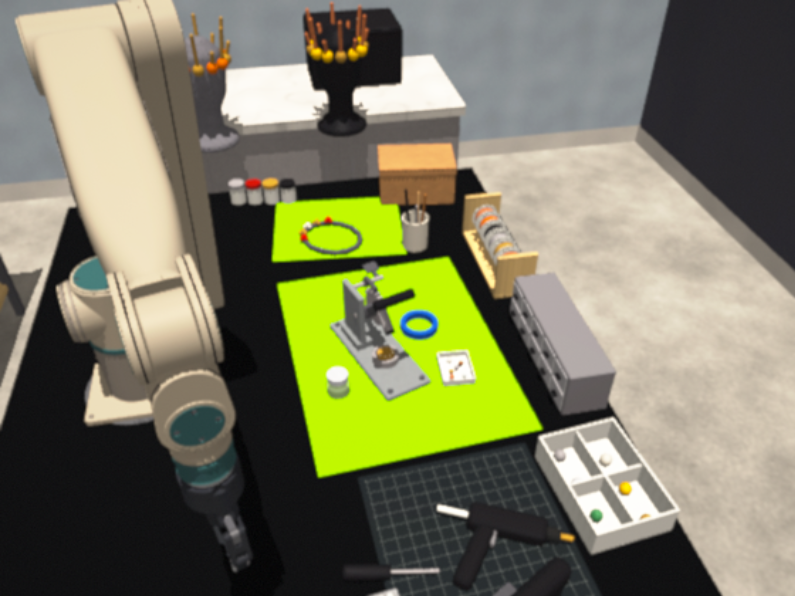

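The press lies at about (320–440, 270–345) in the top view. The pad is at the left (≈328,305) and the bar at the right (≈413,288). I'll zoom in on it.

```bash
python3 - <<'E'
from h import *
a=cam('top')['img'][180:250,215:320]; b=cam('side')['img'][175:290,220:315]
a=cv2.resize(a,None,fx=5,fy=5,interpolation=2)
b=cv2.resize(b,None,fx=5,fy=5,interpolation=2)
cv2.imwrite('pics/a.png',a);cv2.imwrite('pics/b.png',b)
c=cam('top');m=cv2.inRange(cv2.cvtColor(c['img'],40),(25,120,80),(50,255,255))
# hole in mat: press contour
cs,h=cv2.findContours(m,cv2.RETR_CCOMP,cv2.CHAIN_APPROX_NONE)
for k,q in enumerate(cs):
    if h[0][k][3]>=0 and cv2.contourArea(q)>100:
        print(cv2.contourArea(q),cv2.boundingRect(q),cv2.boxPoints(cv2.minAreaRect(q)).round(1).tolist(),cv2.approxPolyDP(cv2.convexHull(q),1.5,True)[:,0].tolist())
E
```

```text
500.5 (114, 209, 49, 49) [[108.80000305175781, 236.1999969482422], [140.6999969482422, 199.0], [172.0, 225.8000030517578], [140.10000610351562, 263.1000061035156]] [[149, 209], [160, 217], [162, 221], [162, 234], [153, 248], [140, 257], [133, 255], [115, 241], [114, 231], [130, 213], [139, 209]]
161.5 (291, 237, 16, 15) [[288.0, 244.0], [298.0, 234.0], [308.5, 244.5], [298.5, 254.5]] [[296, 237], [300, 237], [305, 241], [305, 247], [301, 251], [296, 251], [291, 246], [292, 240]]
2422.0 (226, 189, 86, 56) [[225.0, 210.10000610351562], [299.0, 182.39999389648438], [312.20001220703125, 217.5], [238.1999969482422, 245.3000030517578]] [[302, 191], [311, 215], [310, 218], [241, 244], [238, 241], [226, 212], [228, 209], [300, 189]]
507.5 (238, 174, 26, 27) [[233.0, 187.0], [251.0, 169.0], [268.5, 186.5], [250.5, 204.5]] [[247, 174], [258, 176], [263, 183], [262, 193], [257, 198], [251, 200], [244, 198], [238, 190], [239, 181]]
525.0 (279, 162, 28, 23) [[278.70001220703125, 182.89999389648438], [279.70001220703125, 161.6999969482422], [306.70001220703125, 162.89999389648438], [305.70001220703125, 184.1999969482422]] [[280, 163], [305, 163], [305, 182], [303, 184], [281, 183], [279, 181]]
```

View pics/a.png

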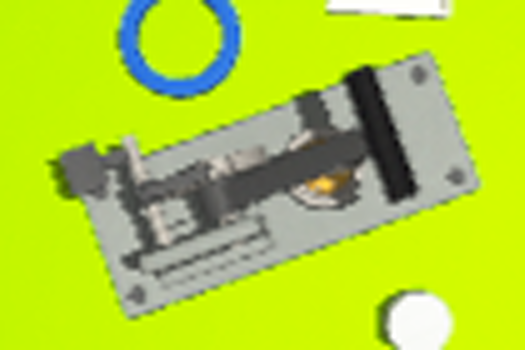

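View pics/b.png

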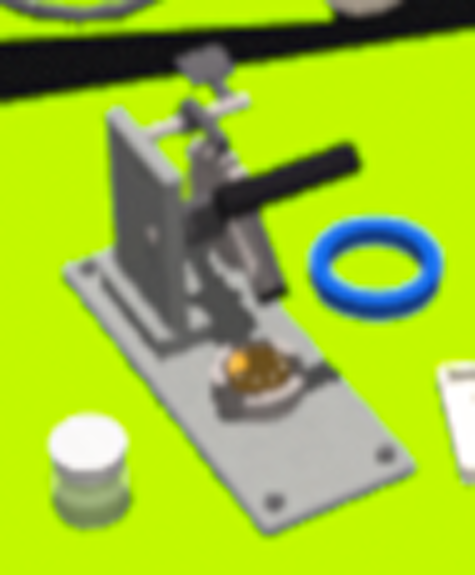

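The zooms show the pad at about (82,168) in crop a and (205,62) in crop b. The bar runs from (360,75) to (402,195) in a. Base corners in a are (130,318), (480,185) and (432,52).

```bash
cat >> h.py <<'E'
def tri(c1,p1,c2,p2):
    o1,d1=ray(c1,*p1);o2,d2=ray(c2,*p2)
    s=np.linalg.lstsq(np.c_[d1,-d2],o2-o1,rcond=None)[0]; A=o1+s[0]*d1;B=o2+s[1]*d2
    return (A+B)/2,np.linalg.norm(A-B)
E
python3 - <<'E'
from h import *
T=cam('top');S=cam('side')
A=lambda x,y:((x+.5)/5-.5+215,(y+.5)/5-.5+180)
B=lambda x,y:((x+.5)/5-.5+220,(y+.5)/5-.5+175)
# top corners: model (-120,-55),(-120,55),(160,55)
m=np.array([[-.12,-.055],[-.12,.055],[.16,.055]])
q=np.array([onz(T,*A(*p),.012)[:2] for p in((432,52),(480,185),(130,318))])
qs=np.array([onz(S,*B(*p),.012)[:2] for p in((413,467),(268,532),(65,268))])
for Q in(q,qs,(q+qs)/2):
    print('sides',np.linalg.norm(Q[0]-Q[1]),np.linalg.norm(Q[1]-Q[2]))
    a=m-m.mean(0);b=Q-Q.mean(0);th=np.arctan2((a[:,0]*b[:,1]-a[:,1]*b[:,0]).sum(),(a*b).sum())
    R=np.array([[np.cos(th),-np.sin(th)],[np.sin(th),np.cos(th)]]);o=Q.mean(0)-R@m.mean(0)
    print('th',th,'o',o,'pad',o+R@[.137,-.05],'hinge',o+R@[.06,0])
    loc=lambda X:(R.T@(X[:2]-o)).round(4)
for n,p,s in(('pad',(82,168),(205,62)),('bar',(381,134),(290,180)),('barfar',(361,72),(350,157)),('jar',(418,322),(88,445))):
    X,e=tri(T,A(*p),S,B(*s));print(n,X.round(4),e.round(4),'local',loc(X))
E
```

```text
sides 0.10439452845476369 0.2750712573367714
th 1.8991504971353894 o [ 0.52946909 -0.03264547] pad [0.53261728 0.1131595 ] hinge [0.51011995 0.02414899]
sides 0.10325630506061949 0.2763922508992427
th 1.8913190161148798 o [ 0.52766352 -0.03712058] pad [0.53195347 0.10865526] hinge [0.50875976 0.01982367]
sides 0.10381303031187233 0.2757279386236302
th 1.8952426870131598 o [ 0.52856612 -0.03488272] pad [0.53228407 0.11090883] hinge [0.50943908 0.02198692]
pad [0.5308 0.116  0.1526] 0.0021 local [ 0.1423 -0.0502]
bar [ 0.5464 -0.0841  0.211 ] 0.0001 local [-0.0523 -0.0012]
barfar [ 0.5854 -0.072   0.2123] 0.0026 local [-0.0533 -0.042 ]
jar [ 0.4187 -0.111   0.0493] 0.0023 local [-0.0371  0.1284]
```

Measurements agree with the given sizes: the pad is at about (0.531, 0.115, 0.153), and the bar is at local x −52 mm, z 0.211. The tool axes are already within 2° of the press axes. I'll raise the tool with the fingers shut, then fly over.

Emit:
{"fn": "arm_command", "kwargs": {"steps": [[-1,[0,0,-1],[0,0,0]],[-1,[0,0,-1],[0,0,0]],[-1,[0,0,-1],[0,0,0]],[-1,[0,0,-1],[0,0,0]],[-1,[1,-1,0],[0,0,0]],[-1,[1,-1,0],[0,0,0]],[-1,[1,-1,0],[0,0,0]],[-1,[1,-1,0],[0,0,0]],[-1,[1,-1,0],[0,0,0]],[-1,[1,-1,0],[0,0,0]]]}}

```text
clock: 1.18
eef_pos: [0.287, -0.4314, 0.3113]
orientation: [0.0, 0.985, 0.175, 0.0]
force: [0.4, 0.1, 0.4]
grip_width: 0.0001
grip_force: 0.0
```

Emit:
{"fn": "arm_command", "kwargs": {"steps": [[-1,[1,-1,0],[0,0,0]],[-1,[1,-1,0],[0,0,0]],[-1,[1,-1,0],[0,0,0]],[-1,[1,-1,0],[0,0,0]],[-1,[1,-1,0],[0,0,0]],[-1,[1,-1,0],[0,0,0]],[-1,[1,-1,0],[0,0,0]],[-1,[1,-1,0],[0,0,0]],[-1,[1,-1,0],[0,0,0]],[-1,[1,-1,0],[0,0,0]]]}}

```text
clock: 2.02
eef_pos: [0.4058, -0.1747, 0.3115]
orientation: [0.0, 0.985, 0.175, 0.0]
force: [0.7, 0.1, -0.4]
grip_width: 0.0003
grip_force: 0.0
```

Emit:
{"fn": "arm_command", "kwargs": {"steps": [[-1,[1,-1,0],[0,0,0]],[-1,[1,-1,0],[0,0,0]],[-1,[1,-1,0],[0,0,0]],[-1,[1,-1,0],[0,0,0]],[-1,[1,-1,0],[0,0,0]],[-1,[1,-1,0],[0,0,0]],[-1,[1,-1,0],[0,0,0]],[-1,[1,-1,0],[0,0,0]],[-1,[1,-1,0],[0,0,0]],[-1,[1,-1,0],[0,0,0]]]}}

```text
clock: 2.85
eef_pos: [0.5247, 0.0821, 0.3114]
orientation: [0.0, 0.985, 0.175, 0.0]
force: [-0.0, 0.2, -0.2]
grip_width: 0.0002
grip_force: 0.0
```

Emit:
{"fn": "arm_command", "kwargs": {"steps": [[-1,[0.45,-0.7,0],[0,0,0]],[-1,[0.4,-0.75,0],[0,0,0]],[-1,[0,0,1],[0,0,0]],[-1,[0,0,1],[0,0,0]],[-1,[0,0,1],[0,0,0]],[-1,[0,0,1],[0,0,0]],[-1,[0,0,1],[0,0,0]],[-1,[0,0,1],[0,0,0]],[-1,[0,0,0.5],[0,0,0]],[-1,[0,0,0],[0,0,0]]]}}

```text
clock: 3.68
eef_pos: [0.5281, 0.1135, 0.1786]
orientation: [-0.0, 0.985, 0.175, -0.003]
force: [-0.4, -0.4, 0.5]
grip_width: 0.0001
grip_force: 0.0
```

```bash
python3 - <<'E'
from h import *
T=cam('top');S=cam('side')
p=robot.state()['eef_pos'];print(p,proj(T,p),proj(S,p))
a=cv2.resize(T['img'][180:250,190:290],None,fx=4,fy=4,interpolation=2)
b=cv2.resize(S['img'][120:240,210:310],None,fx=4,fy=4,interpolation=2)
o=np.zeros((480,800,3),np.uint8);o[:280,:400]=a;o[:,400:]=b
cv2.imwrite('pics/c.png',o)
E
```

```text
[0.53043359 0.11370163 0.18167271] (np.float64(230.66553515636576), np.float64(213.26774689728228)) (np.float64(260.69588994615253), np.float64(180.06915531101964))
```

View pics/c.png

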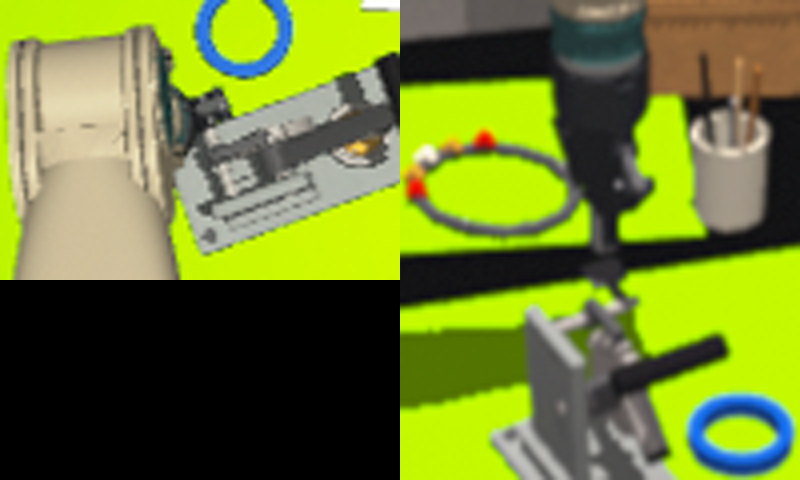

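The fingertip, at about (603,255) in the side crop, stands right above the pad at (605,270). I'll press down.

Emit:
{"fn": "arm_command", "kwargs": {"steps": [[-1,[0,0,0.5],[0,0,0]],[-1,[0,0,0.5],[0,0,0]],[-1,[0,0,0.3],[0,0,0]],[-1,[0,0,0.2],[0,0,0]],[-1,[0,0,0.2],[0,0,0]],[-1,[0,0,0],[0,0,0]]]}}

```text
clock: 4.28
eef_pos: [0.5302, 0.1139, 0.1468]
orientation: [-0.0, 0.985, 0.175, -0.0]
force: [0.4, 1.3, 0.7]
grip_width: 0.0002
grip_force: 0.0
```

Emit:
{"fn": "arm_command", "kwargs": {"steps": [[-1,[0,0,0.15],[0,0,0]],[-1,[0,0,0.15],[0,0,0]],[-1,[0,0,0],[0,0,0]]]}}

```text
clock: 4.53
eef_pos: [0.5303, 0.114, 0.1412]
orientation: [-0.0, 0.985, 0.175, 0.0]
force: [-1.6, 2.2, 1.7]
grip_width: -0.0002
grip_force: 1.4
```

Emit:
{"fn": "arm_command", "kwargs": {"steps": [[-1,[0,0,0.1],[0,0,0]],[-1,[0,0,0.1],[0,0,0]],[-1,[0,0,0],[0,0,0]]]}}

```text
clock: 4.78
eef_pos: [0.5306, 0.1139, 0.1399]
orientation: [-0.0, 0.985, 0.175, 0.001]
force: [-6.7, 2.2, 16.1]
grip_width: 0.0001
grip_force: 8.1
```

```bash
python3 - <<'E'
from h import *
S=cam('side');s=robot.state();print(s['eef_pos'],s['force'])
cv2.imwrite('pics/d.png',cv2.resize(S['img'][160:235,225:305],None,fx=7,fy=7,interpolation=2))
E
```

```text
[0.53060262 0.11388417 0.13993156] [-6.21832413  1.05285424 16.00864669]
```

View pics/d.png

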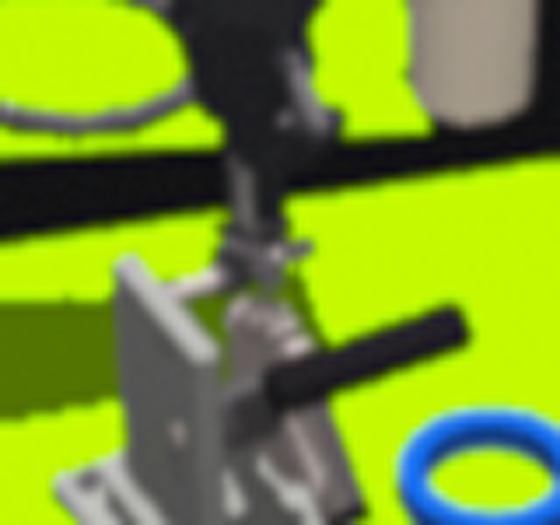

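The finger is on the pad at about (265,255), and the force has jumped to 16 N at z 0.140, close to the expected stop. One slight extra push will confirm it.

Emit:
{"fn": "arm_command", "kwargs": {"steps": [[-1,[0,0,0.08],[0,0,0]],[-1,[0,0,0],[0,0,0]]]}}

```text
clock: 5.0
eef_pos: [0.5308, 0.1138, 0.1397]
orientation: [0.0, 0.985, 0.175, 0.001]
force: [-8.8, 1.7, 22.8]
grip_width: -0.0003
grip_force: 11.4
```

The pad is on a hard stop (23 N, no further travel). I'll lift off and fly over the bar.

Emit:
{"fn": "arm_command", "kwargs": {"steps": [[-1,[0,0,-0.5],[0,0,0]],[-1,[0,0,-1],[0,0,0]],[-1,[0,0,-1],[0,0,0]],[-1,[0,0,-1],[0,0,0]],[-1,[0,0,-1],[0,0,0]],[-1,[0,0,-1],[0,0,0]],[-1,[0,0,-1],[0,0,0]],[-1,[0,0,-1],[0,0,0]]]}}

```text
clock: 5.67
eef_pos: [0.5302, 0.113, 0.2861]
orientation: [0.001, 0.985, 0.175, -0.0]
force: [0.3, -0.4, -0.5]
grip_width: 0.0
grip_force: 0.0
```

Emit:
{"fn": "arm_command", "kwargs": {"steps": [[-1,[-0.27,0.95,0],[0,0,0]],[-1,[-0.27,0.95,0],[0,0,0]],[-1,[-0.27,0.95,0],[0,0,0]],[-1,[-0.27,0.95,0],[0,0,0]],[-1,[-0.27,0.95,0],[0,0,0]],[-1,[-0.27,0.95,0],[0,0,0]],[-1,[-0.27,0.95,0],[0,0,0]],[-1,[-0.27,0.95,0],[0,0,0]],[-1,[-0.27,0.95,0],[0,0,0]],[-1,[-0.27,0.95,0],[0,0,0]]]}}

```text
clock: 6.5
eef_pos: [0.5448, -0.0849, 0.285]
orientation: [0.001, 0.985, 0.175, -0.001]
force: [-0.0, 0.8, 0.3]
grip_width: 0.0004
grip_force: 0.0
```

```bash
python3 - <<'E'
from h import *
S=cam('side');s=robot.state();print(s['eef_pos'],s['force'],proj(S,s['eef_pos']),s['clock'])
cv2.imwrite('pics/e.png',cv2.resize(S['img'][160:245,220:315],None,fx=6,fy=6,interpolation=2))
E
```

```text
[ 0.54546056 -0.08808315  0.28501639] [ 1.63263861 -2.10416098 -0.19585722] (np.float64(277.4375448345593), np.float64(190.63862339433308)) 6.55
```

View pics/e.png

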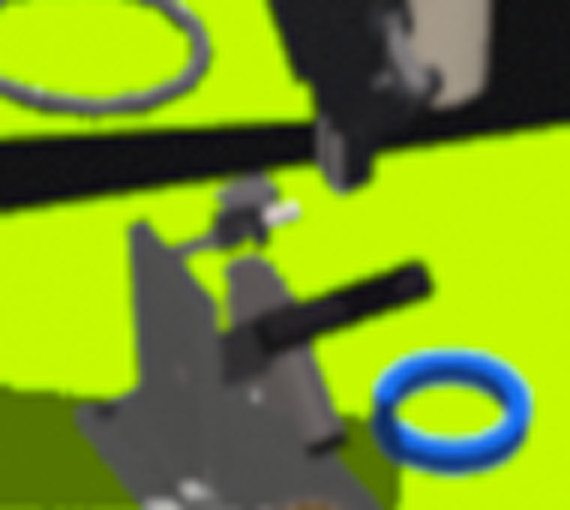

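The pad now sits about 4 px lower than before and has stayed down. The fingertip, at about (345,190), is above the bar. I'll go down and push the bar along its arc.

Emit:
{"fn": "arm_command", "kwargs": {"steps": [[-1,[0,0,0.95],[0,0,0]],[-1,[0,0,0.95],[0,0,0]],[-1,[0,0,0.95],[0,0,0]],[-1,[0,0.16,0.35],[0,0,0]],[-1,[0,0.16,0.35],[0,0,0]],[-1,[0,0.24,0.32],[0,0,0]],[-1,[0,0.24,0.32],[0,0,0]],[-1,[0,0,0],[0,0,0]]]}}

```text
clock: 7.22
eef_pos: [0.5506, -0.1007, 0.2021]
orientation: [0.002, 0.985, 0.174, -0.001]
force: [0.9, -0.4, 0.4]
grip_width: -0.0003
grip_force: 0.0
```

```bash
python3 - <<'E'
from h import *
S=cam('side');s=robot.state();print(s['eef_pos'],s['force'],proj(S,s['eef_pos']),s['clock'])
cv2.imwrite('pics/f.png',cv2.resize(S['img'][175:265,220:320],None,fx=6,fy=6,interpolation=2))
E
```

```text
[ 0.55076692 -0.0994579   0.20212788] [0.04274751 1.06172633 0.21769325] (np.float64(280.16220018044123), np.float64(216.1550175709006)) 7.2667
```

View pics/f.png

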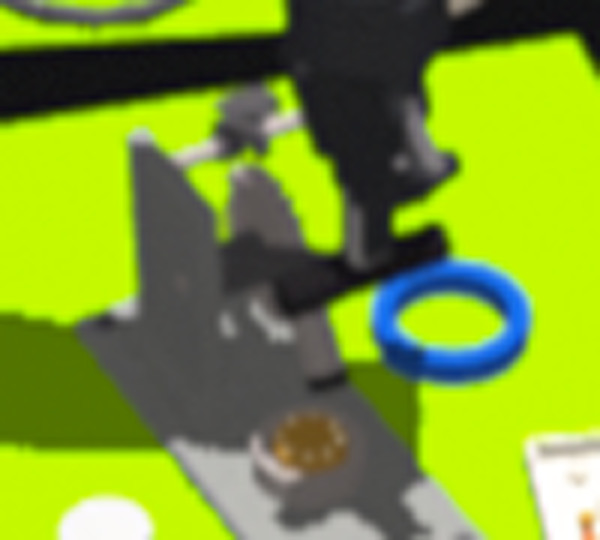

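The finger sits on the bar at about (365,255), and the bar has moved down with the pawl free. I'll continue along the arc.

Emit:
{"fn": "arm_command", "kwargs": {"steps": [[-1,[0,0.26,0.34],[0,0,0]],[-1,[0,0.26,0.34],[0,0,0]],[-1,[0,0.18,0.36],[0,0,0]],[-1,[0,0.18,0.36],[0,0,0]],[-1,[0,0.14,0.38],[0,0,0]],[-1,[0,0.14,0.38],[0,0,0]],[-1,[0,0.1,0.39],[0,0,0]],[-1,[0,0.1,0.39],[0,0,0]],[-1,[0,0,0],[0,0,0]]]}}

```text
clock: 8.02
eef_pos: [0.5604, -0.125, 0.142]
orientation: [0.001, 0.985, 0.175, -0.0]
force: [-0.1, -0.2, 0.6]
grip_width: -0.0003
grip_force: 0.0
```

Emit:
{"fn": "arm_command", "kwargs": {"steps": [[-1,[0,0.06,0.4],[0,0,0]],[-1,[0,0.06,0.4],[0,0,0]],[-1,[0,0.02,0.3],[0,0,0]],[-1,[0,0.02,0.2],[0,0,0]],[-1,[0,0,0.1],[0,0,0]],[-1,[0,0,0],[0,0,0]]]}}

```text
clock: 8.52
eef_pos: [0.5613, -0.1265, 0.1148]
orientation: [-0.0, 0.985, 0.175, 0.0]
force: [-0.1, 0.3, 1.3]
grip_width: -0.0
grip_force: 0.6
```

Emit:
{"fn": "arm_command", "kwargs": {"steps": [[-1,[0,0,0.1],[0,0,0]],[-1,[0,0,0.1],[0,0,0]],[-1,[0,0,0],[0,0,0]]]}}

```text
clock: 8.77
eef_pos: [0.5613, -0.1266, 0.111]
orientation: [-0.0, 0.985, 0.175, 0.0]
force: [1.2, -1.2, 1.7]
grip_width: -0.0002
grip_force: 0.9
```

Emit:
{"fn": "arm_command", "kwargs": {"steps": [[-1,[0,0,0.06],[0,0,0]],[-1,[0,0,0],[0,0,0]]]}}

```text
clock: 8.93
eef_pos: [0.5614, -0.1266, 0.1109]
orientation: [-0.0, 0.985, 0.175, 0.0]
force: [-0.6, -1.3, 8.0]
grip_width: -0.0
grip_force: 3.7
```

Emit:
{"fn": "arm_command", "kwargs": {"steps": [[-1,[0,0,0.06],[0,0,0]],[-1,[0,0,0],[0,0,0]]]}}

```text
clock: 9.1
eef_pos: [0.5614, -0.1266, 0.1107]
orientation: [0.0, 0.985, 0.175, 0.001]
force: [-2.7, -1.2, 13.0]
grip_width: 0.0003
grip_force: 6.5
```

Emit:
{"fn": "arm_command", "kwargs": {"steps": [[-1,[0,0,0.06],[0,0,0]],[-1,[0,0,0],[0,0,0]],[-1,[0,0,0],[0,0,0]]]}}

```text
clock: 9.35
eef_pos: [0.5615, -0.1267, 0.1106]
orientation: [0.0, 0.985, 0.175, 0.001]
force: [-4.3, -0.2, 18.8]
grip_width: 0.0
grip_force: 9.2
```

Emit:
{"fn": "arm_command", "kwargs": {"steps": [[-1,[0,0,-0.3],[0,0,0]],[-1,[0,0,-0.7],[0,0,0]],[-1,[0,0,-1],[0,0,0]],[-1,[0,0,-1],[0,0,0]],[-1,[0,0,-1],[0,0,0]],[-1,[0,0,-1],[0,0,0]],[-1,[0,0,-1],[0,0,0]],[-1,[0,0,-1],[0,0,0]],[-1,[0,0,-1],[0,0,0]],[-1,[0,0,0],[0,0,0]]]}}

```text
clock: 10.18
eef_pos: [0.5624, -0.1266, 0.271]
orientation: [0.001, 0.985, 0.175, 0.002]
force: [1.1, 0.1, 0.5]
grip_width: 0.0
grip_force: 0.0
```

```bash
python3 - <<'E'
from h import *
S=cam('side');s=robot.state();print(s['eef_pos'],s['force'],s['clock'])
cv2.imwrite('pics/g.png',cv2.resize(S['img'][165:290,215:335],None,fx=4.7,fy=4.7,interpolation=2))
E
```

```text
[ 0.56170931 -0.12648562  0.26889182] [ 0.44025277 -0.5026236  -0.56333936] 10.2333
```

View pics/g.png

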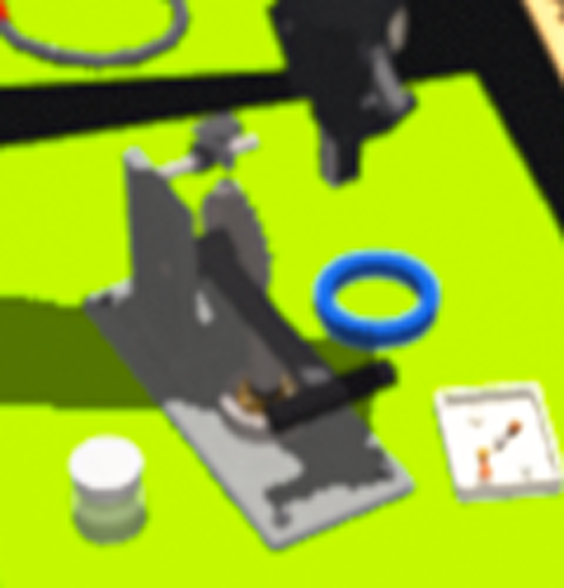

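The arm is level, with the bar at about (330,395) and the brooch in its nest at about (255,395). The pad is still down, the tool is clear and the bystanders haven't moved.

```bash
python3 -c "
from h import *
print(robot.close_job())"
```

```text
the job is handed in; nothing more can be done
None
```

The press is closed on the brooch: I pressed the pawl pad down to its stop, then pushed the bar down until the foot seated. The brooch is still in its nest, the gripper ended clear of everything, and the job was handed in at about 10 s; no verdict was returned.

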